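# Square a specimen clamp into the corner of a locating plate

### The arm

A 7-joint arm with a two-finger parallel gripper is mounted at the origin on a cart in front of the work surface, level with it; the furniture and walls round the work are solid. World frame = base frame: x ahead of the robot, y to its left, z up, the work surface at z = 0. Lengths are in mm, angles in rad, forces in N, time in s.
With the tool pointing down it reaches from about 350 to 900 mm from the base axis. Payload 7.2 kg.
Tool frame: the origin (TCP) lies midway between the tips of the shut fingers; the grasp point (between the pads) lies 19 mm behind it (ctrl.grip_point_offset is the z of the grasp point in the tool frame, in mm); z points along the fingers, y is the line along which they close (so a half turn about z gives the same grasp; the last joint's range is limited). The gripper opens to 88 mm and grips with 3 to 60 N. Pads are 20 mm wide; open, the fingers measure 115 mm over their backs; the gripper's body (75 mm by 178 mm) begins 61 mm behind the grasp point.
Start: joints at [1.12, 0.411, -0.013, 1.596, 0.006, 1.134, -0.082], TCP at [233.438, -579.772, 222.653] pointing down, gripper open.
Joint ranges: [-2.95, 2.95], [-0.29, 1.99], [-1.47, 1.44], [0.14, 2.54], [-1.03, 4.17], [0.13, 1.85], [-2.86, 2.86]. Speed limits (rad/s): [2.39, 2.39, 3.01, 3.01, 3.14, 3.14, 3.14].

### API

Orientations are given as a rotation vector (axis times angle).
In Python, from rig import ctrl gives the robot as it stands. The module is installed in compiled form; this text tells all that it offers.
- The arm moves only by the tool step_arm, never from a script. Its argument "increments" is a list of rows, each a list of 6 numbers: the shift along the tool's x, y, z in m, then the turn, a rotation vector about the tool's x, y, z in rad. In form: [[dx, dy, dz, rx, ry, rz], ...]. A call has 1 to 20 rows; each row is the pose to reach, as a shift and turn from the pose commanded when the call began, along the tool's axes at that moment; what a row does not reach only later rows make up. A row lasts 1/8 s, in which the tool goes at most 62.5 mm and 10.7 degrees, less where a joint would pass 70% of its speed; a pose out of reach is approached as far as the arm can. A call with a gripper value outside its range is refused whole. "grip" is the opening, from -1 (shut) to 1 (fully open), set as the call begins (left out, the last holds). The fingers move at their own pace and stop on an object; the grip force is fixed at half the most. Time passes only in rows, so rows that repeat a pose let the fingers close. It gives the time, the measured TCP pose, the force, the opening and the grip force at its end, in the units of the state.
- ctrl.observe(): the state, without advancing time (a new reading comes with each control period).
- ctrl.get_image(name): name is "side" or "top"; returns a dict with "img" (480x640x3 uint8, red, green, blue), "range_z" (480x640 float32, mm along the optical axis (not along the pixel's ray), 0 where there is no reading), "K" (3x3 intrinsics, pixels), "rvec" (rotation vector, rad) and "tvec" (3), from world to camera coordinates, as OpenCV has them. Camera axes: x right, y down, z forward; pixel columns grow to the right and rows downward; lengths in mm; the calibration is good to about 2 mm. A picture is of the moment at which its call begins.
- ctrl.close_job(): hands the job in; it is judged then, once.
The state is a dict: "clock": time; "joint_pos": joint angles; "joint_vel": joint speeds; "joint_torque": joint torques, N m; "tool_pos": TCP position; "tcp_rot": TCP orientation; "contact_force": force on the tool from outside, world axes, zero at the start; "ft_torque": the same for the moment, N m; "finger_gap": finger opening in mm; "finger_force": force on a finger pad.
Only numpy, scipy, OpenCV 4.12 (cv2) and the standard library are available. Lean on these libraries where they do the work, as an engineer would, in place of code of your own. Each camera call takes 0.05 s, during which the arm holds its last target. There are 200 camera calls.

### The job

Square up the steel specimen clamp on the locating plate, ready for screwing down: pick it up, turn it so that the end with the knurled screw faces the raised chevron on the plate, and press it, lying flat on the plate, into the corner of the two low stops, one long side flush against the long stop and the plain end against the short stop at the same time. Finish while still gripping the clamp and pressing it against both stops; do not let go. Leave the other things where they are.

Things in the scene. Friction and masses are not known exactly. Their poses are not given: they have to be found in the camera images.
- specimen_clamp: Loose bare-steel clamp, 90 to 150 g: block 26 (x) x 46 (y) x 15 mm high; on it a flat jaw 20 wide, y -19 to +11, up to 19 mm, and an upright knurled screw near the +y end, up to 31 mm. Lies near the front edge, before the plate. Origin: centre of the underside, z up. Grip it across the 26 mm sides, 8 to 15 mm above the underside, so that the fingers pass over the stops.
- clamp_screw (a point): The knurled screw of the clamp: a point on the screw's axis, 17 mm from the clamp's centre along +y, 25 mm above the underside.
- locating_plate: Smooth aluminium plate 100 (x) x 120 (y) x 8 mm fixed left of the tester. Origin: centre of the underside, x away from the robot, y left, z up; top at 8 mm. Two stop bars on it, 6 mm high, make a corner at x +30, y +38 mm. The clamp is home with its centre at x +17, y +15 mm and its screw end to the plate's -y (clamp yaw = plate yaw + pi); it slides there easily (friction about 0.25).
- chevron (a point): Middle of the dark chevron (V mark, 18 x 15 mm, raised 1 mm) by the plate's right edge, at plate x +17, y -46 mm, 9 mm above its underside; its apex points along plate +y at where the clamp belongs.
- long_stop: Steel long stop bar, 12 x 85 x 6 mm, along the plate's y on its far side; fixed. Origin: centre of its underside, at plate x +36, y +7.5 mm, z +8. The face that looks to the robot (plate x = +30) is the stop face, free from y -35 to +38; top 14 mm above the worktop.
- short_stop: Steel short stop bar, 60 x 12 x 6 mm, along the plate's x on its left side; fixed. Origin: centre of its underside, at plate x 0, y +44 mm, z +8. The face that looks to the right (plate y = +38) is the stop face, free from x -30 to +30; top 14 mm above the worktop.
- watch: Stopwatch, 65 x 58 x 14 mm, at the left; bystander. Origin: centre of underside.
- stone: Refacing stone, plain block 32 x 72 x 22 mm, behind the plate to the left; bystander. Origin: centre of underside.
- nut: Thumb nut, 31 mm across, 16 mm high, left of clamp and plate; bystander. Origin: centre of underside.
- wing: Wing screw, 19 x 36 x 27 mm, standing thread up in front of the tester, right of the clamp; bystander. Origin: centre of underside.
- magnifier: Black loupe, 37 mm across, 42 mm high, left of the plate; bystander. Origin: centre of underside.
Mind the look-alikes: they are no part of the job. What is shaped like the specimen_clamp but red is not meant.

How it is judged (in metres and radians):
On the way:
1. the clamp is picked up: its underside at least 20 mm above the worktop (height (world z) of specimen_clamp above 0.02 m), for 0.1 s.
At the end, for the whole second after the job is handed in: Clamp flat on the plate (underside within 2.5 mm, tilt under 0.06 rad), square within 0.05 rad, centre within 2.5 mm of home in the corner, screw end toward the chevron, pressing each stop with over 1 N while the fingers grip it, at rest, through the last second (contact force between specimen_clamp and long_stop above 1 N and contact force between specimen_clamp and short_stop above 1 N and contact force between the fingers and specimen_clamp above 1 N and angle between the x axis of specimen_clamp and the x axis of locating_plate, either way round below 0.05 rad and angle between specimen_clamp's own z axis and vertical below 0.06 rad and z of specimen_clamp in the frame of locating_plate below 0.0105 m and x of specimen_clamp in the frame of locating_plate between 0.0145 and 0.0195 m and y of specimen_clamp in the frame of locating_plate between 0.0125 and 0.0175 m and y of clamp_screw in the frame of locating_plate below 0.005 m and linear speed of specimen_clamp below 0.01 m/s); the arm keeps its last pose, push and grip.
It fails at once if a bystander (stopwatch, stone, thumb nut, wing screw or loupe) is shifted by more than 25 mm (distance of any of watch, stone, nut, wing, magnifier from where it was at the start of the episode above 0.025 m).
It also fails if it takes over 64 s, if anything falls off the work surface, if the arm or the gripper's body presses on something with over 40 N, if the wrist force passes 120 N, or if a joint passes its speed limit or range.

## Working session

There is one attempt and no reset: what is moved stays moved. The work goes in short steps, Python scripts to look and compute and a tool call to move; the robot and the scene stay as the last step left them, time stands still between calls to the robot, and variables do not carry over. Pictures are saved under pics/ and viewed, at most 10 in all, crops included, and the job is handed in when it is done.

Besides the shell and the picture viewer there is one more tool, called after "Call:" as a command line: name --pt "numbers of a row" for each row, then --argument value for the rest. step_arm: Moves the arm, as the interface text tells. Its arguments: {"type":"object","properties":{"increments":{"type":"array","items":{"type":"array","items":{"type":"number"}}},"grip":{"type":"number"}},"required":["increments"]}

```bash
mkdir -p pics; cat > h.py <<'E'
import numpy as np, cv2
from rig import ctrl
def cam(n):
    d=ctrl.get_image(n); R=cv2.Rodrigues(np.array(d["rvec"],float))[0]; return d,R,np.array(d["tvec"],float).ravel()
def cloud(d,R,t):
    K=d["K"]; z=d["range_z"].astype(float); v,u=np.mgrid[0:480,0:640]
    P=np.stack([(u-K[0,2])/K[0,0]*z,(v-K[1,2])/K[1,1]*z,z],-1)
    W=(P-t)@R; W[z<=0]=np.nan; return W
E
python3 - <<'E'
from h import *
import pickle
s=ctrl.observe(); print({k:np.round(v,3) for k,v in s.items()}, ctrl.grip_point_offset)
D={}
for n in("top","side"):
    d,R,t=cam(n); D[n]=d; cv2.imwrite(f"pics/{n}0.png",d["img"][...,::-1]); print(n,d["K"].round(1).tolist(),(-R.T@t).round(0),R.round(2).tolist())
pickle.dump(D,open("d0.pkl","wb"))
E
```

```text
{'clock': np.float64(0.0), 'joint_pos': array([ 1.12 ,  0.412, -0.013,  1.597,  0.006,  1.134, -0.082]), 'joint_vel': array([ 0.   ,  0.001, -0.   , -0.   ,  0.002, -0.001,  0.001]), 'joint_torque': array([-0.0000e+00, -5.8796e+01,  6.4100e-01, -2.9108e+01, -5.4000e-02,
        1.8000e-02,  0.0000e+00]), 'tool_pos': array([ 233.211, -579.328,  221.819]), 'tcp_rot': array([-3.083e+00, -5.970e-01,  1.000e-03]), 'contact_force': array([ 0.093, -0.625, -0.037]), 'ft_torque': array([ 0.042,  0.006, -0.037]), 'finger_force': np.float64(0.0), 'finger_gap': np.float64(87.417)} -18.700000000000003
top [[447.2, 0.0, 322.9], [0.0, 447.2, 233.5], [0.0, 0.0, 1.0]] [426. 323. 871.] [[0.01, -1.0, 0.02], [-0.99, -0.01, -0.15], [0.15, -0.02, -0.99]]
side [[619.7, 0.0, 329.7], [0.0, 619.7, 240.1], [0.0, 0.0, 1.0]] [ 187. -324.  674.] [[0.87, -0.49, 0.0], [-0.31, -0.57, -0.76], [0.37, 0.66, -0.65]]
```

View pics/top0.png

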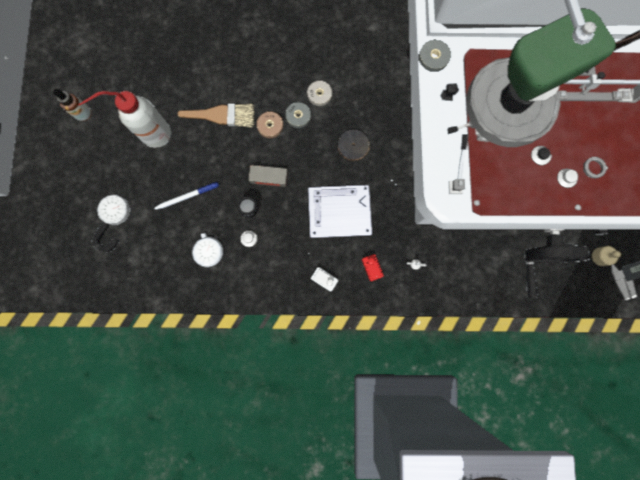

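View pics/side0.png

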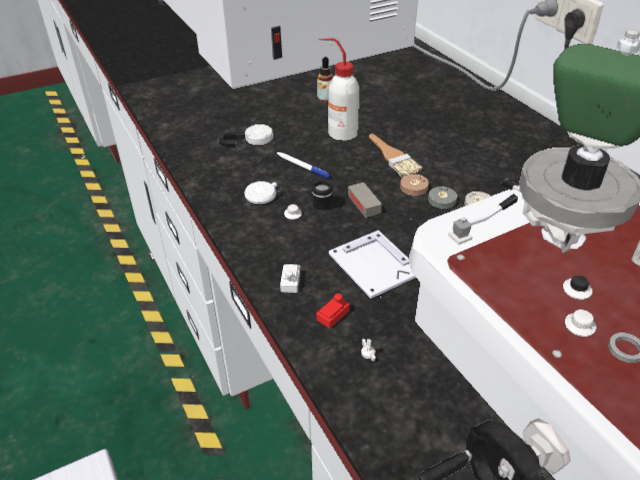

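Top view: the plate is at (340,211) with its chevron at (362,201). There are two clamp-shaped things: a bare steel one at top (324,279) / side (290,278) and a red one at top (372,267) / side (333,310). The steel one fits the description; the red one is the decoy. I'll confirm in an enlarged crop and measure.

```bash
python3 - <<'E'
from h import *
import pickle
D=pickle.load(open("d0.pkl","rb"))
a=cv2.resize(D["top"]["img"][175:300,290:390],None,fx=4,fy=4,interpolation=cv2.INTER_CUBIC)
b=cv2.resize(D["side"]["img"][225:325,270:370],None,fx=4,fy=4,interpolation=cv2.INTER_CUBIC)
c=np.zeros((500,800,3),np.uint8); c[:500,:400]=a; c[:400,400:]=b
cv2.imwrite("pics/crop0.png",c[...,::-1])
for n,(u0,u1,v0,v1) in {"top":(305,345,262,296),"side":(272,308,255,300)}.items():
    d=D[n];R=cv2.Rodrigues(np.array(d["rvec"],float))[0];t=np.array(d["tvec"],float).ravel()
    W=cloud(d,R,t); C=W[v0:v1,u0:u1].reshape(-1,3); 
    print(n,"floor z",np.nanmedian(C[:,2]))
    m=C[(C[:,2]>9)]; print(len(m),np.nanpercentile(m,[0,50,100],axis=0).round(1).tolist(), cv2.minAreaRect(m[:,:2].astype(np.float32)))
    m2=m[m[:,2]>23]; print("screw",len(m2),m2.mean(0))
    # plate: bright pixels z ~8
    x0,x1,y0,y1=(302,378,178,242) if n=="top" else (322,425,225,300)
    Cw=W[y0:y1,x0:x1].reshape(-1,3); g=D[n]["img"][y0:y1,x0:x1].reshape(-1,3).min(1)
    p=Cw[(Cw[:,2]>4)&(Cw[:,2]<18)&(g>120)]; print("plate",len(p),cv2.minAreaRect(p[:,:2].astype(np.float32)),np.median(p[:,2]))
E
```

```text
top floor z 0.06004622580602665
328 [[448.6, 281.9, 9.5], [469.2, 306.9, 17.0], [490.3, 331.6, 34.5]] ((469.7310791015625, 307.1949768066406), (45.875083923339844, 25.9354248046875), 57.93522262573242)
screw 34 [463.04092349 297.18089586  30.42607143]
plate 2959 ((604.5598754882812, 277.8791809082031), (100.49287414550781, 120.0623779296875), 3.0615651607513428) 7.8084738918706345
side floor z -0.6778148277512319
391 [[446.7, 279.7, 9.2], [465.0, 296.8, 15.6], [490.4, 330.4, 33.1]] ((468.140625, 304.4216613769531), (46.79389953613281, 26.29330062866211), 57.40235900878906)
screw 50 [461.35817877 293.50481151  28.67987301]
plate 3087 ((602.7498168945312, 276.06402587890625), (102.31257629394531, 122.837646484375), 2.5705645084381104) 7.001809616690798
```

View pics/crop0.png

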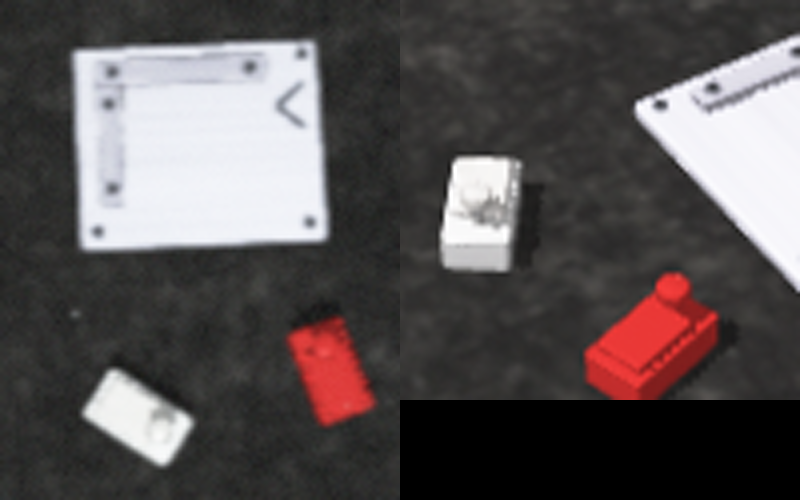

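Crop: on the left the bright steel clamp, its round screw towards its lower-right end; on the right the red look-alike. The steel one is the target. Next I plan the approach and check the corridor height.

```bash
cat >> h.py <<'E'
from scipy.spatial.transform import Rotation as Ro
def plan(p,yaw_y,ref=None):
    "increments (tool frame, m/rad) from ref (or measured) to TCP p mm, tool y at yaw_y deg, pointing down"
    s=ctrl.observe(); p0=s["tool_pos"]; R0=Ro.from_rotvec(s["tcp_rot"])
    y=np.array([np.cos(np.radians(yaw_y)),np.sin(np.radians(yaw_y)),0]); z=np.array([0,0,-1.]); 
    Rt=Ro.from_matrix(np.stack([np.cross(y,z),y,z],1))
    print("dp",(R0.inv().apply(np.array(p)-p0)/1000).round(4),"rot",(R0.inv()*Rt).as_rotvec().round(4),"meas",p0.round(1),"F",s["contact_force"].round(1),"gap",s["finger_gap"].round(1),"t",s["clock"])
E
python3 - <<'E'
from h import *
import pickle
D=pickle.load(open("d0.pkl","rb"));d=D["top"];R=cv2.Rodrigues(np.array(d["rvec"],float))[0];t=np.array(d["tvec"],float).ravel()
W=cloud(d,R,t).reshape(-1,3)
for y0 in range(-300,420,60):
    m=W[(abs(W[:,1]-y0-30)<30)&(W[:,0]>330)&(W[:,0]<600)]
    print(y0,len(m), [ (x,round(float(np.nanmax(m[(m[:,0]>=x)&(m[:,0]<x+30)][:,2],initial=-99)))) for x in range(330,600,30)])
plan((469,305.8,120),-32.2)
plan((469,305.8,120),147.8)
E
```

```text
-300 2724 [(330, -99), (360, -99), (390, 3), (420, 12), (450, 15), (480, 29), (510, 53), (540, 4), (570, 2)]
-240 3092 [(330, -99), (360, -99), (390, 3), (420, 4), (450, 5), (480, 29), (510, 54), (540, 190), (570, 190)]
-180 3750 [(330, -99), (360, -99), (390, 4), (420, 3), (450, 4), (480, 116), (510, 117), (540, 189), (570, 191)]
-120 4909 [(330, -99), (360, -99), (390, 5), (420, 53), (450, 53), (480, 117), (510, 117), (540, 191), (570, 192)]
-60 4206 [(330, -99), (360, -99), (390, 5), (420, 4), (450, 3), (480, 3), (510, 4), (540, 189), (570, 190)]
0 4244 [(330, -99), (360, -99), (390, 3), (420, 3), (450, 4), (480, 4), (510, 4), (540, 190), (570, 191)]
60 4416 [(330, -99), (360, -99), (390, 4), (420, 4), (450, 4), (480, 15), (510, 4), (540, 189), (570, 208)]
120 4180 [(330, -99), (360, -99), (390, 4), (420, 3), (450, 3), (480, 27), (510, 4), (540, 185), (570, 186)]
180 3265 [(330, -99), (360, -99), (390, 4), (420, 4), (450, 22), (480, 32), (510, 18), (540, 12), (570, 11)]
240 3358 [(330, -99), (360, -99), (390, 4), (420, 14), (450, 33), (480, 3), (510, 4), (540, 11), (570, 13)]
300 3346 [(330, -99), (360, -99), (390, 5), (420, 5), (450, 35), (480, 21), (510, 4), (540, 11), (570, 16)]
360 3333 [(330, -99), (360, -99), (390, 4), (420, 4), (450, 4), (480, 4), (510, 5), (540, 5), (570, 5)]Traceback (most recent call last):
  File "<stdin>", line 8, in <module>
  File "h.py", line 15, in plan
    print("dp",(R0.inv().apply(np.array(p)-p0)/1000).round(4),"rot",(R0.inv()*Rt).as_rotvec().round(4),"meas",p0.round(1),"F",s["contact_force"].round(1),"gap",s["finger_gap"].round(1),"t",s["clock"])
                                                                                                                                                                ^^^^^^^^^^^^^^^^^^^^^
AttributeError: 'float' object has no attribute 'round'
```

```bash
sed -i 's/s\["finger_gap"\].round(1)/s["finger_gap"]/' h.py; python3 - <<'E'
from h import *
plan((440,0,230),-50)
plan((469,305.8,110),-32.2)
E
```

```text
dp [ 0.4082 -0.4602 -0.0075] rot [-1.500e-03 -2.000e-04 -3.153e-01] meas [ 233.2 -579.3  221.9] F [ 0.2  0.1 -0.2] gap 87.97124417158327 t 0.1
dp [ 0.5493 -0.7329  0.1129] rot [-1.40e-03 -4.00e-04 -6.26e-01] meas [ 233.2 -579.3  221.9] F [ 0.2  0.1 -0.2] gap 87.97124417158327 t 0.1
```

Call:
step_arm --pt "0.034 -0.038 0 0 0 -0.026" --pt "0.068 -0.077 0 0 0 -0.052" --pt "0.102 -0.115 0 0 0 -0.079" --pt "0.136 -0.153 0 0 0 -0.105" --pt "0.17 -0.192 0 0 0 -0.131" --pt "0.204 -0.23 0 0 0 -0.157" --pt "0.238 -0.268 0 0 0 -0.184" --pt "0.272 -0.307 0 0 0 -0.21" --pt "0.306 -0.345 0 0 0 -0.236" --pt "0.34 -0.383 0 0 0 -0.262" --pt "0.374 -0.422 0 0 0 -0.289" --pt "0.408 -0.46 0 0 0 -0.315" --pt "0.43 -0.5 0.01 0 0 -0.36" --pt "0.45 -0.54 0.025 0 0 -0.4" --pt "0.47 -0.58 0.04 0 0 -0.45" --pt "0.49 -0.62 0.06 0 0 -0.49" --pt "0.51 -0.66 0.08 0 0 -0.54" --pt "0.53 -0.7 0.1 0 0 -0.59" --pt "0.5493 -0.7329 0.113 0 0 -0.626" --pt "0.5493 -0.7329 0.113 0 0 -0.626" --grip 1

```text
clock: 2.6
tool_pos: [467.7, 308.1, 108.2]
tcp_rot: [-2.745, -1.523, 0.003]
contact_force: [-0.3, -0.2, 1.0]
finger_gap: 87.9
finger_force: 0.0
```

```bash
python3 - <<'E'
from h import *
plan((469,305.8,9.5),-32.2)
# clamp from the side view again vs finger positions
d,R,t=cam("side"); cv2.imwrite("pics/side1.png",cv2.resize(d["img"][130:330,190:400],None,fx=3,fy=3)[...,::-1])
E
```

```text
dp [-0.0012  0.0026  0.0987] rot [-0.0028  0.0007  0.0043] meas [467.7 308.1 108.2] F [-0.3 -0.2  1. ] gap 87.876755040468 t 2.6
```

View pics/side1.png

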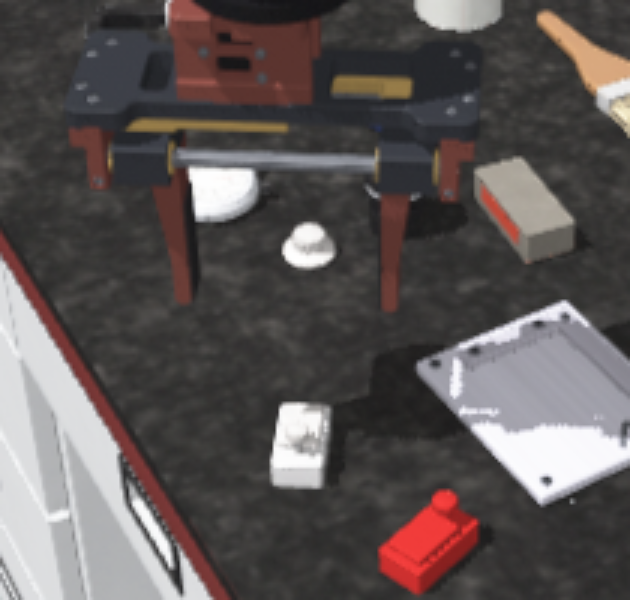

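The fingers (pixels (182,300) and (390,305)) straddle the steel clamp at (300,445), with free space around it. Descending, then closing.

Call:
step_arm --pt "-0.001 0.0026 0.025 -0.0028 0.0007 0.004" --pt "-0.001 0.0026 0.05 -0.0028 0.0007 0.004" --pt "-0.001 0.0026 0.07 -0.0028 0.0007 0.004" --pt "-0.001 0.0026 0.085 -0.0028 0.0007 0.004" --pt "-0.001 0.0026 0.094 -0.0028 0.0007 0.004" --pt "-0.001 0.0026 0.098 -0.0028 0.0007 0.004" --pt "-0.001 0.0026 0.098 -0.0028 0.0007 0.004"

```text
clock: 3.52
tool_pos: [471.0, 303.2, 11.8]
tcp_rot: [2.751, 1.512, 0.003]
contact_force: [-0.4, 0.2, -0.6]
finger_gap: 87.8
finger_force: 0.0
```

```bash
python3 - <<'E'
from h import *
plan((469,305.8,9),-32.2)
for n,b in (("side",(272,308,255,300)),("top",(305,345,262,296))):
    d,R,t=cam(n); W=cloud(d,R,t)
    if n=="side":
        cv2.imwrite("pics/side2.png",cv2.resize(d["img"][190:330,220:380],None,fx=4,fy=4,interpolation=cv2.INTER_CUBIC)[...,::-1])
E
```

```text
dp [ 0.0011 -0.0031  0.0028] rot [ 0.0029 -0.0009 -0.0039] meas [471.  303.2  11.8] F [-0.4  0.2 -0.6] gap 87.78578480211148 t 3.525
```

View pics/side2.png

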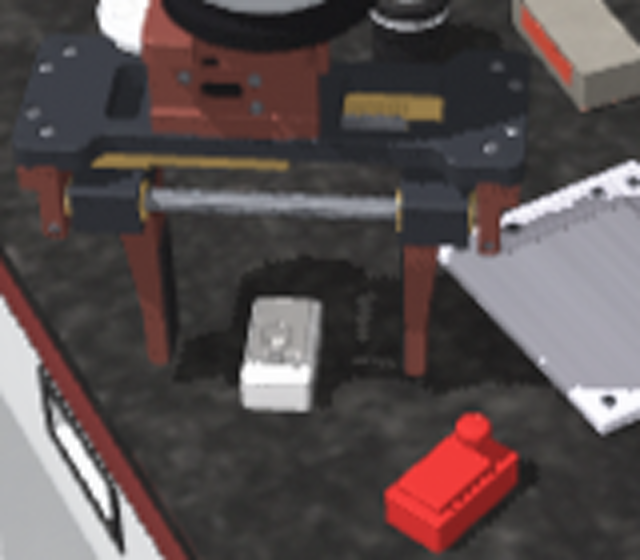

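Fingers straddle the clamp clear of the red one. I'll make a small correction (lag was double-corrected) and settle.

Call:
step_arm --pt "0.001 -0.0028 0.0025 0.0028 -0.0007 -0.004" --pt "0.001 -0.0028 0.0025 0.0028 -0.0007 -0.004" --pt "0.001 -0.0028 0.0025 0.0028 -0.0007 -0.004"

```text
clock: 4.0
tool_pos: [469.1, 305.4, 9.2]
tcp_rot: [2.75, 1.518, 0.0]
contact_force: [0.0, 0.7, 0.6]
finger_gap: 87.8
finger_force: 0.0
```

```bash
python3 - <<'E'
from h import *
plan((469,305.8,9),-32.2)
E
```

```text
dp [ 0.0003 -0.0003  0.0002] rot [ 0.0001 -0.0001  0.0001] meas [469.1 305.4   9.2] F [0.  0.7 0.6] gap 87.81221281464745 t 4.0
```

Good. Close.

Call:
step_arm --pt "0 0 0 0 0 0" --pt "0 0 0 0 0 0" --pt "0 0 0 0 0 0" --pt "0 0 0 0 0 0" --pt "0 0 0 0 0 0" --pt "0 0 0 0 0 0" --pt "0 0 0 0 0 0" --pt "0 0 0 0 0 0" --grip -1

```text
clock: 5.0
tool_pos: [469.1, 305.4, 9.1]
tcp_rot: [2.75, 1.518, 0.0]
contact_force: [-0.0, 0.6, 0.3]
finger_gap: 25.1
finger_force: 30.0
```

Call:
step_arm --pt "0 0 -0.01 0 0 0" --pt "0 0 -0.025 0 0 0" --pt "0 0 -0.04 0 0 0" --pt "0 0 -0.055 0 0 0" --pt "0 0 -0.06 0 0 0" --pt "0 0 -0.06 0 0 0" --pt "0 0 -0.06 0 0 0"

```text
clock: 5.88
tool_pos: [468.8, 305.1, 68.7]
tcp_rot: [2.75, 1.518, -0.001]
contact_force: [-0.1, 0.7, -0.9]
finger_gap: 25.8
finger_force: 30.0
```

```bash
python3 - <<'E'
from h import *
s=(605,275); 
# target: in front of home corner, 12 mm off each stop, high
c,sn=np.cos(.05),np.sin(.05)
P=np.array([603.9,277.2]); off=np.array([17-10,15-10]); q=P+[c*off[0]-sn*off[1],sn*off[0]+c*off[1]]; print(q)
plan((q[0],q[1],69),2.9)
d,R,t=cam("side"); cv2.imwrite("pics/side3.png",cv2.resize(d["img"][170:310,220:380],None,fx=4,fy=4,interpolation=cv2.INTER_CUBIC)[...,::-1])
for n in ("side","top"):
    d,R,t=cam(n); W=cloud(d,R,t).reshape(-1,3); 
    m=W[(abs(W[:,0]-469)<40)&(abs(W[:,1]-305)<40)&(W[:,2]>52)&(W[:,2]<95)]; print(n,len(m),np.percentile(m[:,2],[1,50,99]))
E
```

```text
[610.64135598 282.54360549]
dp [ 0.0565  0.132  -0.0004] rot [-5.000e-04  6.000e-04 -6.127e-01] meas [468.8 305.1  68.7] F [-0.1  0.7 -0.9] gap 25.815777983401752 t 5.875
side 684 [59.39135702 75.73552332 94.27094646]Traceback (most recent call last):
  File "<stdin>", line 10, in <module>
    return _quantile_unchecked(
        a, q, axis, out, overwrite_input, method, keepdims, weights)
    return _ureduce(a,
                    func=_quantile_ureduce_func,
    ...<5 lines>...
                    overwrite_input=overwrite_input,
                    method=method)
    r = func(a, **kwargs)
    result = _quantile(arr,
                       quantiles=q,
    ...<2 lines>...
                       out=out,
                       weights=wgt)
    slices_having_nans = np.isnan(arr[-1, ...])
                                  ~~~^^^^^^^^^
IndexError: index -1 is out of bounds for axis 0 with size 0
```

View pics/side3.png

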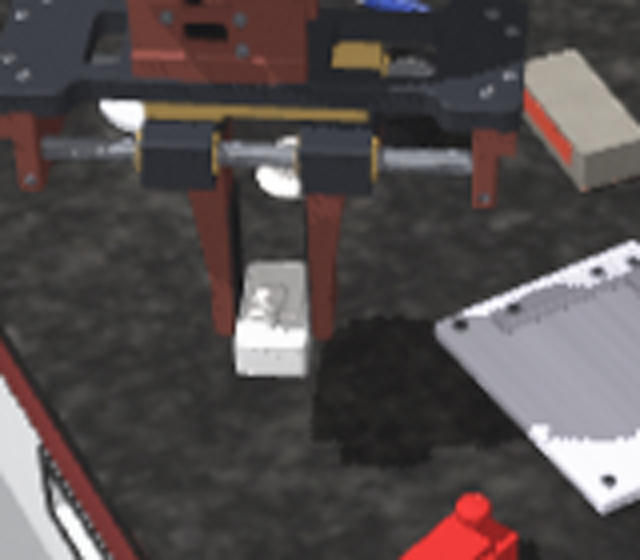

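The clamp is held level between the pads, centred on its sides. Moving over the plate, 10 mm short of both stops.

Call:
step_arm --pt "0.006 0.013 0 0 0 -0.06" --pt "0.016 0.037 0 0 0 -0.18" --pt "0.026 0.062 0 0 0 -0.3" --pt "0.037 0.086 0 0 0 -0.42" --pt "0.047 0.11 0 0 0 -0.53" --pt "0.054 0.126 0 0 0 -0.59" --pt "0.0565 0.132 0 0 0 -0.613" --pt "0.0565 0.132 0 0 0 -0.613" --pt "0.0565 0.132 0 0 0 -0.613" --pt "0.0565 0.132 0 0 0 -0.613"

```text
clock: 7.28
tool_pos: [610.3, 283.3, 69.3]
tcp_rot: [2.163, 2.278, -0.0]
contact_force: [-0.9, 1.2, -1.3]
finger_gap: 25.8
finger_force: 30.0
```

```bash
python3 - <<'E'
from h import *
plan((610.6,282.5,22),2.9)
d,R,t=cam("side"); W=cloud(d,R,t)
uv=cv2.projectPoints(np.array([[610.6,282.5,70]]),np.array(d["rvec"],float),np.array(d["tvec"],float),d["K"],None)[0].ravel(); print(uv)
u,v=uv.astype(int); u0,v0=u-80,v-50
cv2.imwrite("pics/side4.png",cv2.resize(d["img"][v0:v0+140,u0:u0+160],None,fx=4,fy=4,interpolation=cv2.INTER_CUBIC)[...,::-1])
E
```

```text
dp [-0.0008  0.0003  0.0473] rot [0.     0.0001 0.0009] meas [610.3 283.3  69.3] F [-0.9  1.2 -1.3] gap 25.821347703877134 t 7.275
[377.96172107 226.42806594]
```

View pics/side4.png

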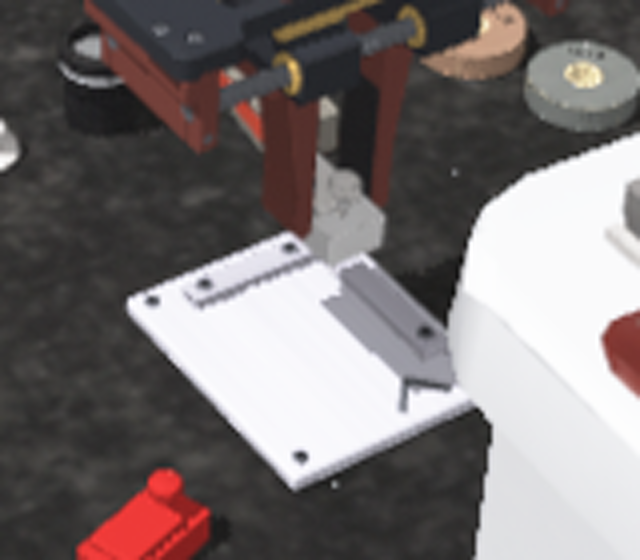

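The clamp hangs over the corner, its screw (345,190) at the right end towards the chevron (415,385). Descending.

Call:
step_arm --pt "-0.0008 0.0003 0.012 0 0 0" --pt "-0.0008 0.0003 0.024 0 0 0" --pt "-0.0008 0.0003 0.036 0 0 0" --pt "-0.0008 0.0003 0.044 0 0 0" --pt "-0.0008 0.0003 0.047 0 0 0" --pt "-0.0008 0.0003 0.047 0 0 0" --pt "-0.0008 0.0003 0.047 0 0 0"

```text
clock: 8.2
tool_pos: [611.5, 282.2, 22.6]
tcp_rot: [2.164, 2.277, 0.001]
contact_force: [1.0, -0.6, -0.8]
finger_gap: 25.6
finger_force: 30.0
```

Call:
step_arm --pt "0 0 0.001 0 0 0" --pt "0 0 0.002 0 0 0" --pt "0 0 0.003 0 0 0" --pt "0 0 0.0035 0 0 0" --pt "0 0 0.004 0 0 0" --pt "0 0 0.004 0 0 0" --pt "0 0 0.004 0 0 0"

```text
clock: 9.07
tool_pos: [611.2, 282.1, 18.1]
tcp_rot: [2.164, 2.277, -0.0]
contact_force: [0.9, 0.4, -0.8]
finger_gap: 25.5
finger_force: 30.0
```

Call:
step_arm --pt "0 0 0.0005 0 0 0" --pt "0 0 0.001 0 0 0" --pt "0 0 0.001 0 0 0" --pt "0 0 0.001 0 0 0"

```text
clock: 9.57
tool_pos: [611.3, 282.1, 17.2]
tcp_rot: [2.164, 2.277, 0.0]
contact_force: [0.2, -0.3, 0.6]
finger_gap: 25.2
finger_force: 30.0
```

Call:
step_arm --pt "0 0 0.0005 0 0 0" --pt "0 0 0.0005 0 0 0" --pt "0 0 0.0005 0 0 0"

```text
clock: 9.95
tool_pos: [611.5, 282.3, 17.2]
tcp_rot: [2.164, 2.277, 0.001]
contact_force: [-0.2, -0.4, 5.3]
finger_gap: 25.6
finger_force: 30.0
```

Seated on the plate (5 N). Slide towards the long stop (tool +y ≈ plate +x).

Call:
step_arm --pt "0 0.002 0 0 0 0" --pt "0 0.004 0 0 0 0" --pt "0 0.006 0 0 0 0" --pt "0 0.007 0 0 0 0" --pt "0 0.008 0 0 0 0" --pt "0 0.008 0 0 0 0" --pt "0 0.008 0 0 0 0"

```text
clock: 10.82
tool_pos: [619.4, 283.0, 17.2]
tcp_rot: [2.164, 2.278, 0.002]
contact_force: [-1.2, 0.1, 4.4]
finger_gap: 25.7
finger_force: 30.0
```

Call:
step_arm --pt "0 0.0005 0 0 0 0" --pt "0 0.001 0 0 0 0" --pt "0 0.001 0 0 0 0" --pt "0 0.001 0 0 0 0"

```text
clock: 11.32
tool_pos: [620.3, 283.0, 17.2]
tcp_rot: [-2.164, -2.278, -0.001]
contact_force: [-0.8, -0.4, 5.8]
finger_gap: 25.5
finger_force: 30.0
```

Call:
step_arm --pt "0 0.0005 0 0 0 0" --pt "0 0.001 0 0 0 0" --pt "0 0.001 0 0 0 0" --pt "0 0.001 0 0 0 0"

```text
clock: 11.82
tool_pos: [621.0, 283.1, 17.2]
tcp_rot: [-2.163, -2.278, -0.001]
contact_force: [-3.0, -0.2, 5.6]
finger_gap: 25.3
finger_force: 30.0
```

Call:
step_arm --pt "0 0.0005 0 0 0 0" --pt "0 0.0007 0 0 0 0" --pt "0 0.0007 0 0 0 0" --pt "0 0.0007 0 0 0 0"

```text
clock: 12.32
tool_pos: [621.0, 283.1, 17.1]
tcp_rot: [-2.163, -2.277, 0.001]
contact_force: [-4.1, -0.8, 9.2]
finger_gap: 25.8
finger_force: 30.0
```

Long stop touched at x≈621. Now slide towards the short stop (tool +x).

Call:
step_arm --pt "0.002 0 0 0 0 0" --pt "0.004 0 0 0 0 0" --pt "0.006 0 0 0 0 0" --pt "0.007 0 0 0 0 0" --pt "0.0075 0 0 0 0 0" --pt "0.0075 0 0 0 0 0"

```text
clock: 13.08
tool_pos: [620.7, 289.7, 17.2]
tcp_rot: [2.164, 2.278, -0.003]
contact_force: [-5.3, -3.6, 9.4]
finger_gap: 25.7
finger_force: 30.0
```

Call:
step_arm --pt "0.0005 0 0 0 0 0" --pt "0.001 0 0 0 0 0" --pt "0.001 0 0 0 0 0" --pt "0.001 0 0 0 0 0"

```text
clock: 13.58
tool_pos: [620.6, 290.6, 17.1]
tcp_rot: [2.164, 2.278, -0.003]
contact_force: [-5.0, -3.0, 9.2]
finger_gap: 25.6
finger_force: 30.0
```

Call:
step_arm --pt "0.0005 0 0 0 0 0" --pt "0.001 0 0 0 0 0" --pt "0.001 0 0 0 0 0" --pt "0.001 0 0 0 0 0"

```text
clock: 14.08
tool_pos: [620.6, 291.7, 17.1]
tcp_rot: [2.164, 2.278, -0.003]
contact_force: [-5.0, -2.8, 8.8]
finger_gap: 25.4
finger_force: 30.0
```

Call:
step_arm --pt "0.0005 0 0 0 0 0" --pt "0.001 0 0 0 0 0" --pt "0.001 0 0 0 0 0" --pt "0.001 0 0 0 0 0"

```text
clock: 14.58
tool_pos: [620.5, 292.5, 17.1]
tcp_rot: [2.164, 2.277, -0.003]
contact_force: [-5.0, -3.3, 9.8]
finger_gap: 25.4
finger_force: 30.0
```

Call:
step_arm --pt "0.0005 0 0 0 0 0" --pt "0.0007 0 0 0 0 0" --pt "0.0007 0 0 0 0 0" --pt "0.0007 0 0 0 0 0"

```text
clock: 15.08
tool_pos: [620.5, 292.5, 17.2]
tcp_rot: [2.164, 2.277, -0.005]
contact_force: [-6.3, -4.9, 10.6]
finger_gap: 25.4
finger_force: 30.0
```

Stopped by the short stop at y≈292.5. Press both a bit more and ease the down-force.

Call:
step_arm --pt "0.0005 0.0003 -0.0002 0 0 0" --pt "0.001 0.0005 -0.0003 0 0 0" --pt "0.001 0.0005 -0.0003 0 0 0" --pt "0.001 0.0005 -0.0003 0 0 0" --pt "0.001 0.0005 -0.0003 0 0 0"

```text
clock: 15.7
tool_pos: [620.6, 292.5, 17.2]
tcp_rot: [2.164, 2.276, -0.008]
contact_force: [-6.3, -7.6, 12.2]
finger_gap: 25.6
finger_force: 30.0
```

```bash
python3 - <<'E'
from h import *
plan((620.5,292.5,17.2),2.9)
s=ctrl.observe(); print(np.round(s["ft_torque"],2))
d,R,t=cam("side")
uv=cv2.projectPoints(np.array([[612.,285,15]]),np.array(d["rvec"],float),np.array(d["tvec"],float),d["K"],None)[0].ravel()
u,v=uv.astype(int); u0,v0=u-60,v-50
cv2.imwrite("pics/side5.png",cv2.resize(d["img"][v0:v0+95,u0:u0+120],None,fx=6,fy=6,interpolation=cv2.INTER_CUBIC)[...,::-1]); print(u0,v0)
W=cloud(d,R,t).reshape(-1,3); p=W[(W[:,2]>32)&(W[:,2]<42)&(abs(W[:,0]-621)<9)&(abs(W[:,1]-275)<15)]; print("screw",len(p),p.mean(0))
E
```

```text
dp [-0.     -0.0001 -0.    ] rot [-0.0028  0.0043 -0.0001] meas [620.6 292.5  17.2] F [-6.3 -7.6 12.2] gap 25.557211860128657 t 15.7
[-1.61  1.41  0.07]
316 201
screw 41 [619.09442697 278.59850126  36.9167128 ]
```

View pics/side5.png

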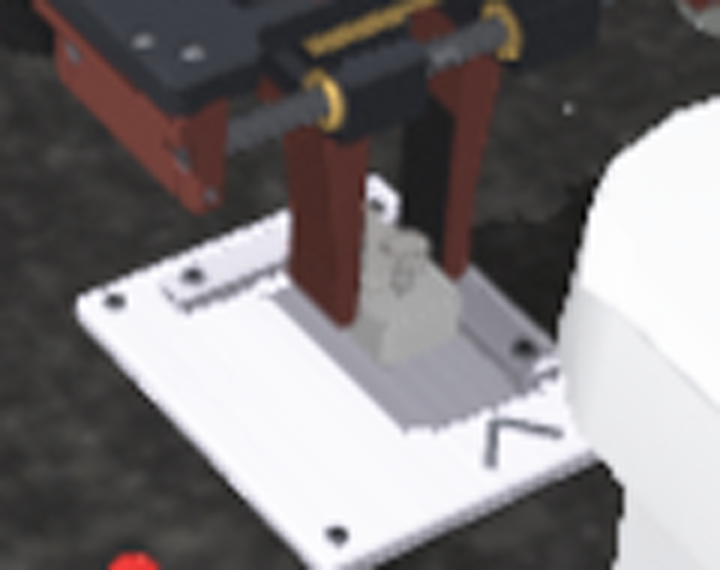

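The clamp lies in the corner: far side along the long stop, plain end at the short stop, screw end (405,265) facing the chevron (520,440). I'll add a little margin and let it settle.

Call:
step_arm --pt "0.0002 0.0003 -0.0002 0 0 0" --pt "0.0003 0.0006 -0.0004 0 0 0" --pt "0.0003 0.0006 -0.0004 0 0 0" --pt "0.0003 0.0006 -0.0004 0 0 0" --pt "0.0003 0.0006 -0.0004 0 0 0" --pt "0.0003 0.0006 -0.0004 0 0 0" --pt "0.0003 0.0006 -0.0004 0 0 0" --pt "0.0003 0.0006 -0.0004 0 0 0"

```text
clock: 16.75
tool_pos: [620.6, 292.5, 17.2]
tcp_rot: [2.164, 2.276, -0.01]
contact_force: [-8.4, -7.0, 11.2]
finger_gap: 25.7
finger_force: 30.0
```

```bash
python3 -c "
from rig import ctrl
print(ctrl.close_job())"
```

```text
the job is handed in; nothing more can be done
None
```

I handed the job in with the steel clamp flat on the plate, gripped at 30 N and pressed about 8 N towards the long stop and 7 N towards the short stop at the wrist, screw end facing the chevron; the arm touched nothing else, and no verdict came back.

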